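Tighten the steering stem screw to its paint mark

TASK

On the motorcycle fork yoke, tighten the big centre screw with the orange T-handled hex key: lift the key from its stand, seat it fully home in the screw's hex recess before you turn anything, then turn the screw clockwise (seen from above) until its yellow paint mark lines up with the yellow mark on the yoke. Leave the key standing fully home in the screw, let go of it, and leave the blue key alone.

Things in the scene. Friction and masses are not known exactly. Their poses are not given: they have to be found in the camera images.
- hex_key: Big hex key, upright in a stand. Origin: centre of its lower end; z up. 150 mm long: z 0-38 steel hexagon 22 mm across flats (one pair faces +-x; last 4 mm 17.6 wide), then shaft 16 mm dia, z 110-150 orange flat grip, 90 mm along x, 16 thick along y: grip across y. About 0.3 kg. Stand: end 12 mm above bench, 28 mm deep hex pocket, 48 mm wide collar, 40 mm high. Lift straight up.
- small_key: A bystander to be left alone: a key of the same shape and height but with a blue grip and a 14 mm hexagon, upright in a like stand. Origin: centre of its lower end, z up; its top stands 162 mm above the bench, so carry the orange key over or round it. The two stands change places from case to case; they are at least 120 mm apart.
- socket (a point): Centre of the hex recess's mouth in the steel screw amid the black yoke, 116 mm above bench (blue caps 95 mm to each side: 100). z up; x points to the screw's yellow mark, turns with it. 20 mm deep, 24 mm across flats (one pair faces +-x), lead-in 4 mm deep, 32 wide. Key enters with its x within 10 deg of this x plus any multiple of 60 deg; 11 deg play each way before it drives.
- stem_screw (a joint): Turn of the centre screw about its vertical axis, rad, growing clockwise seen from above; 0 when its yellow mark meets the yoke's yellow mark. Starts at -1.2 to -0.9 (51 to 69 deg short). Light steady friction (0.15 N m), no spring: it stays where left, and can pass the mark. It does not sink.
Mind the look-alikes: they are no part of the job. Leave any black look-alike of the hex_key alone.

How it is judged:
By the outcome, as a careful person would: the job done as asked, in the order asked, and still so for the second after the job is handed in, with the robot touching nothing.
It also fails if it takes over 48 s, if anything falls off the work surface, if the arm or the gripper's body presses on something with over 40 N, if the wrist force passes 120 N, or if a joint passes its speed limit or range.

ROBOT

A 6-joint arm with a two-finger parallel gripper is mounted at the origin on the work surface. World frame = base frame: x ahead of the robot, y to its left, z up, the work surface at z = 0. Lengths are in m, angles in rad, forces in N, time in s.
With the tool pointing down it reaches from about 0.225 to 0.725 m from the base axis. Payload 3.1 kg.
Tool frame: the origin (TCP) lies between the finger pads; the fingertips stand robot.tcp_to_tips ahead of it and the grasp point (between the pads) lies 5 mm behind it (robot.tcp_to_tips is the distance from the TCP to the fingertips, in m); y points along the fingers, z is the direction in which the jaws open and shut, and the axes are right-handed (so a half turn about y gives the same grasp; the last joint's range is limited). The gripper opens to 85 mm and grips with 20 to 120 N. Pads are 22 mm wide; open, the fingers measure 114 mm over their backs; the gripper's body (76 mm by 85 mm) begins 54 mm behind the grasp point. The pads swing forward as they close: fully open they stand 13 mm farther back than shut.
Start: joints at [-1.286, 0.048, 0.099, 1.622, 0, 1.443], TCP at [0.211, -0.481, 0.245] pointing down, gripper open.
Joint ranges: [-2.91, 2.91], [-0.99, 1.94], [-1.21, 1.42], [-2.12, 2.29], [-1.49, 1.47], [-3.14, 3.14]. Speed limits (rad/s): [2.79, 2.79, 3.14, 3.14, 3.14, 3.14].

INTERFACE

Orientations are given as a unit quaternion [x, y, z, w].
In Python, from plant import robot, optics, workorder gives the robot as it stands.
- The arm moves only by the shell command python3 -m jog 'ROWS' [FORCE]. ROWS is JSON, a list of rows, each a list of 5 numbers: the finger opening in m, from 0 to 0.0854, then the shift along the tool's x, y, z in m, then the turn about the tool's y in rad. In form: [[jaw, dx, dy, dz, yaw], ...]. A call has 1 to 5 rows; each row shifts and turns the commanded pose from where the row before left it, along the tool's axes as they then stand; what a row does not reach is not made up. A row lasts 1/10 s, in which the tool goes at most 50 mm and 8.59 degrees, less where a joint would pass 70% of its speed; a pose out of reach is approached as far as the arm can. A call is refused whole if a number of a shift passes 0.05 or a number of a turn 0.15, either way. A call with a gripper value outside its range is refused whole. The fingers move at their own pace and stop on an object; FORCE is the grip in N (left out, the last holds). Time passes only in rows, so rows that do not move let the fingers close. It gives the time, the measured TCP pose, the force and the opening at its end, in the units of the state.
- robot.sense(): the state, without advancing time (a new reading comes with each control period).
- optics.snapshot(name): name is "side" or "top"; returns the picture (384x512x3 uint8, blue, green, red); there is no depth.
- optics.camera_model(name): a dict with "camera_matrix" (3x3 intrinsics, pixels), "D" ([k1, k2, p1, p2, k3] as OpenCV has them; the pictures are not rectified), "R" (3x3) and "t" (3): a world point X has camera coordinates R X + t. Camera axes: x right, y down, z forward; pixel columns grow to the right and rows downward; lengths in m; the calibration is good to about 2 mm. A picture is of the moment at which its call begins. camera_model takes no time and is no camera call.
- workorder.close_job(): hands the job in, once; it reports no verdict.
The state is a dict: "clock": time; "joint_pos": joint angles; "joint_velocities": joint speeds; "tau": joint torques, N m; "ee_pos": TCP position; "orientation": TCP orientation; "contact_force": force on the tool from outside, world axes, zero at the start; "torque": the same for the moment, N m; "gripper_width": opening from 0.0 (shut) to 1.0 (fully open).
Only numpy, scipy, OpenCV 4.12 (cv2) and the standard library are available. Lean on these libraries where they do the work, as an engineer would, in place of code of your own. Each camera call takes 0.05 s, during which the arm holds its last target.

## Working session

There is one attempt and no reset: what is moved stays moved. The work goes in short steps, Python scripts to look and compute and a shell command to move; the robot and the scene stay as the last step left them, time stands still between calls to the robot, and variables do not carry over. Pictures are saved under pics/ and viewed, and the job is handed in when it is done.

```bash
ls; mkdir -p pics
python3 - <<'E'
from plant import robot, optics, workorder
import cv2, numpy as np
print(robot.sense(), robot.tcp_to_tips)
for n in ("side","top"):
    im=optics.snapshot(n); cv2.imwrite(f"pics/{n}0.png",im); m=optics.camera_model(n)
    print(n,m, "campos",-np.array(m["R"]).T@np.array(m["t"]))
E
```

```text
pics
{'clock': 0.0, 'joint_pos': array([-1.28579699e+00,  4.87345064e-02,  9.76112230e-02,  1.62197880e+00,
        1.52048226e-05,  1.44300228e+00]), 'joint_velocities': array([-6.13359113e-04, -8.69836428e-04, -1.03565295e-03,  9.31863358e-05,
       -4.82255278e-04, -5.47212569e-04]), 'tau': array([ 9.16829267e-04, -3.38783562e+01,  3.20013535e+01,  2.02661759e-02,
       -1.04238079e-04,  6.34372640e-06]), 'ee_pos': array([ 0.21045002, -0.48035925,  0.24413226]), 'orientation': array([-0.14496906,  0.69291159, -0.69128537,  0.14485175]), 'contact_force': array([0.69954378, 0.6123117 , 0.55434906]), 'torque': array([ 0.0096317 , -0.00716046,  0.04520692]), 'gripper_width': 0.9990199058688483} 0.014
side {'camera_matrix': array([[493.33570484,   0.        , 261.44371687],
       [  0.        , 493.33570484, 194.58125785],
       [  0.        ,   0.        ,   1.        ]]), 'D': array([-0.11542933,  0.        ,  0.        ,  0.        ,  0.        ]), 'R': array([[-0.75087273, -0.66043406, -0.00412265],
       [-0.47055945,  0.53935624, -0.69833277],
       [ 0.46342632, -0.52241908, -0.71576138]]), 't': array([0.43743404, 0.23994879, 1.21258065])} campos [-0.12057434  0.79295373  1.03728589]
top {'camera_matrix': array([[410.06028383,   0.        , 258.55881634],
       [  0.        , 410.06028383, 185.00069998],
       [  0.        ,   0.        ,   1.        ]]), 'D': array([0.04046964, 0.        , 0.        , 0.        , 0.        ]), 'R': array([[ 0.00818989, -0.99989182, -0.01221759],
       [-0.99524627, -0.00696489, -0.09714092],
       [ 0.09704532,  0.01295509, -0.99519564]]), 't': array([0.1382434 , 0.49498849, 0.93010859])} campos [0.40124057 0.12962634 0.97541266]
```

View pics/side0.png

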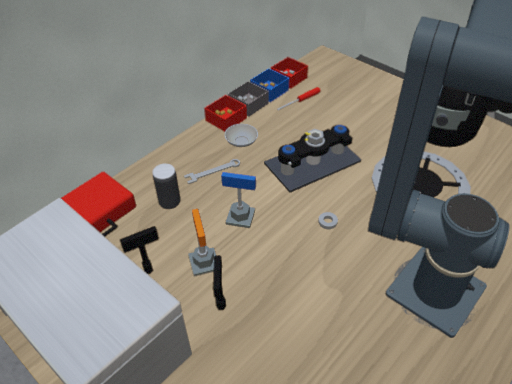

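View pics/top0.png

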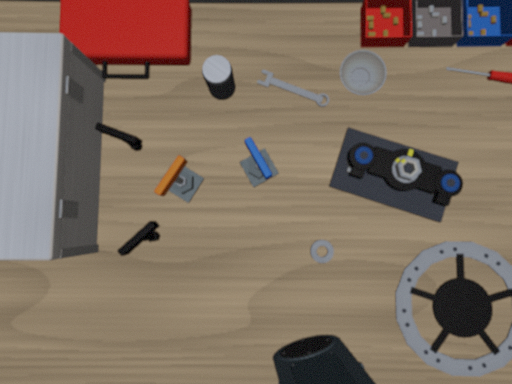

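The side view shows the orange grip at about (199,227) above a stand at (203,260), and the blue key at (239,182). Two black look-alikes are at (140,240) and (219,283). The yoke screw is near (316,137). In the top view orange is at (171,176), blue at (258,158), black at (120,135) and (140,238), and the screw at (406,168). The orange T-grip in a stand is the one meant. I'll confirm it in an enlarged crop.

Run:
```python
import cv2, numpy as np
t=cv2.imread("pics/top0.png"); s=cv2.imread("pics/side0.png")
a=cv2.resize(t[120:220,340:470],None,fx=4,fy=4,interpolation=cv2.INTER_CUBIC)
b=cv2.resize(t[120:220,140:270],None,fx=3,fy=3,interpolation=cv2.INTER_CUBIC)
c=cv2.resize(s[110:190,260:365],None,fx=6,fy=6,interpolation=cv2.INTER_CUBIC)
d=cv2.resize(s[170:280,170:270],None,fx=5,fy=5,interpolation=cv2.INTER_CUBIC)
for n,i in zip("abcd",(a,b,c,d)): cv2.imwrite(f"pics/crop_{n}.png",i)
```

```text
(no output)
```

View pics/crop_a.png

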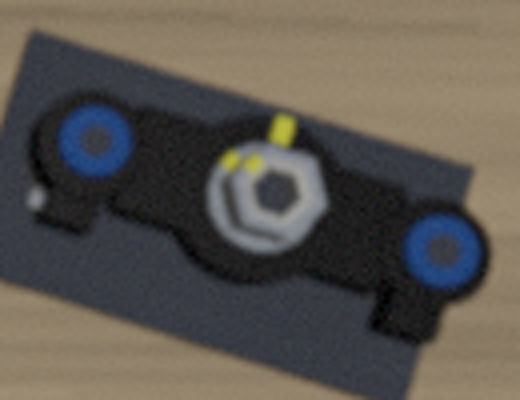

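View pics/crop_b.png

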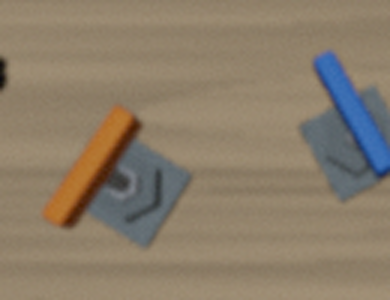

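View pics/crop_c.png

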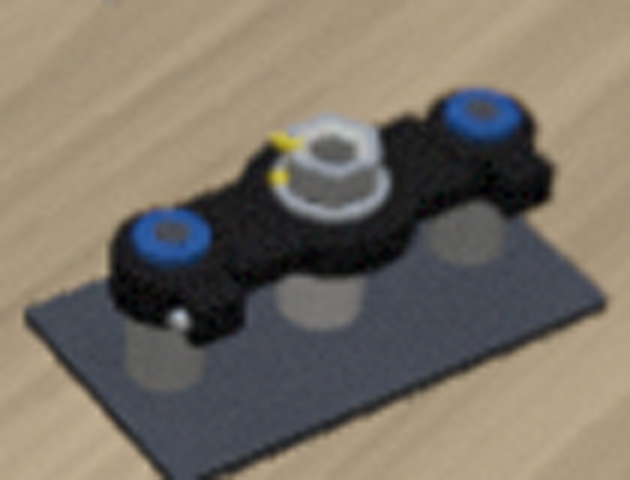

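View pics/crop_d.png

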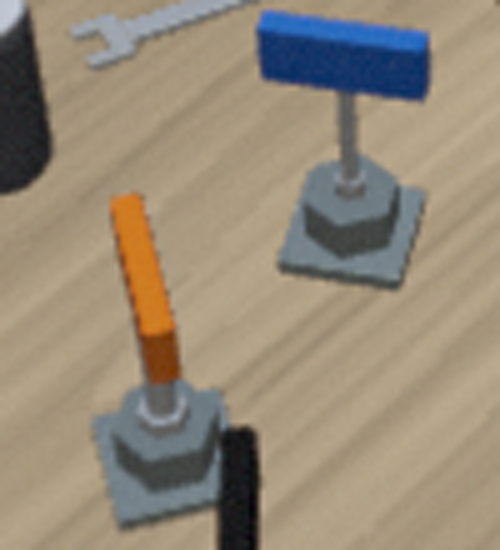

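The crop confirms it: the orange key stands upright in its stand at top (171,176), and the black ones lie loose with no stand. The yoke's yellow mark is at top (411,152), and the screw's mark is at about (398–403,160), anticlockwise of it.

```bash
cat > h.py <<'E'
import cv2, numpy as np
from plant import robot, optics, workorder
M={n:{k:np.array(v) for k,v in optics.camera_model(n).items()} for n in("side","top")}
def ray(n,p):
    m=M[n]; q=cv2.undistortPoints(np.array([[p]],float),m["camera_matrix"],m["D"])[0,0]
    return -m["R"].T@m["t"], m["R"].T@np.array([q[0],q[1],1.])
def onz(n,p,z):
    c,d=ray(n,p); return c+d*(z-c[2])/d[2]
def tri(pt,ps):
    A=[];b=[]
    for n,p in(("top",pt),("side",ps)):
        c,d=ray(n,p); d=d/np.linalg.norm(d); P=np.eye(3)-np.outer(d,d); A.append(P); b.append(P@c)
    A=np.vstack(A);b=np.hstack(b); x=np.linalg.lstsq(A,b,rcond=None)[0]; return x,np.linalg.norm(A@x-b)
def proj(n,X):
    m=M[n]; return cv2.projectPoints(np.array([X],float),cv2.Rodrigues(m["R"])[0],m["t"],m["camera_matrix"],m["D"])[0].reshape(-1,2)[0]
def mask(im,lo,hi): return cv2.inRange(cv2.cvtColor(im,cv2.COLOR_BGR2HSV),np.array(lo),np.array(hi))
def blobs(mk,amin=4):
    cs,_=cv2.findContours(mk,cv2.RETR_EXTERNAL,cv2.CHAIN_APPROX_NONE)
    out=[]
    for c in cs:
        a=cv2.contourArea(c)
        if a>=amin: out.append((a,c))
    return sorted(out,key=lambda t:-t[0])
E
python3 - <<'E'
from h import *
np.set_printoptions(precision=4,suppress=True)
for n in("top","side"):
    im=cv2.imread(f"pics/{n}0.png")
    for nm,lo,hi in(("orange",(8,150,100),(18,255,255)),("blue",(100,120,60),(125,255,255)),("yellow",(24,120,90),(35,255,255))):
        for a,c in blobs(mask(im,lo,hi),2)[:6]:
            mo=c.reshape(-1,2).mean(0); r=cv2.minAreaRect(c); el=""
            print(n,nm,a,mo,cv2.boundingRect(c),"box",cv2.boxPoints(r).round(1).tolist() if nm=="orange" else "")
im=cv2.imread("pics/top0.png"); c=blobs(mask(im,(8,150,100),(18,255,255)))[0][1]
hsv=cv2.cvtColor(im,cv2.COLOR_BGR2HSV)
x,y,w,h=cv2.boundingRect(c); print(hsv[y:y+h,x:x+w,2])
E
```

```text
top orange 308.5 [169.1205 175.2169] (155, 156, 30, 39) box [[153.60000610351562, 191.10000610351562], [177.89999389648438, 154.60000610351562], [184.60000610351562, 159.10000610351562], [160.3000030517578, 195.5]]
top orange 26.0 [371.45  33.8 ] (368, 32, 8, 5) box [[368.0, 32.0], [375.0, 32.0], [375.0, 36.0], [368.0, 36.0]]
top orange 22.5 [385.1176  32.8235] (383, 30, 5, 7) box [[383.0, 30.0], [387.0, 30.0], [387.0, 36.0], [383.0, 36.0]]
top orange 14.5 [384.4603  12.2381] (380, 6, 11, 12) box [[377.6000061035156, 8.0], [384.5, 3.9000000953674316], [391.5, 15.5], [384.6000061035156, 19.600000381469727]]
top orange 13.5 [370.2787  20.8689] (367, 15, 7, 14) box [[367.0, 15.0], [373.0, 15.0], [373.0, 28.0], [367.0, 28.0]]
top orange 6.5 [395.4194  19.9677] (393, 17, 6, 8) box [[393.0, 17.0], [398.0, 17.0], [398.0, 24.0], [393.0, 24.0]]
top blue 2087.0 [484.8207  22.2283] (457, 0, 55, 46) box 
top blue 308.5 [257.9176 157.7412] (245, 138, 27, 41) box 
top blue 263.5 [450.1509 182.283 ] (441, 173, 19, 19) box 
top blue 253.5 [363.2941 154.8039] (354, 146, 20, 19) box 
top yellow 28.5 [
[... 269 characters left out ...]
610351562], [206.60000610351562, 244.60000610351562], [200.10000610351562, 246.1999969482422]]
side orange 3.5 [220.8462 110.9231] (218, 110, 7, 3) box [[218.0, 110.0], [224.0, 110.0], [224.0, 112.0], [218.0, 112.0]]
side blue 624.0 [270.9583  83.3333] (250, 69, 39, 33) box 
side blue 393.0 [238.0233 180.5349] (222, 172, 33, 18) box 
side blue 90.0 [288.    149.125] (282, 145, 13, 10) box 
side blue 74.5 [339.7931 129.    ] (334, 125, 13, 9) box 
side yellow 3.5 [306.7143 133.2857] (305, 132, 4, 3) box 
[[143 141 141 ... 146 141 139]
 [143 145 144 ... 163 149 139]
 [143 144 144 ... 172 157 134]
 ...
 [161 171 175 ...  82  77  69]
 [148 157 168 ...  77  73  80]
 [142 146 153 ...  97  97 102]]
```

Run:
```python
import cv2
t=cv2.imread("pics/top0.png"); 
cv2.imwrite("pics/crop_e.png",cv2.resize(t[145:192,385:432],None,fx=12,fy=12,interpolation=cv2.INTER_CUBIC))
cv2.imwrite("pics/crop_f.png",cv2.resize(t[150:205,150:210],None,fx=10,fy=10,interpolation=cv2.INTER_CUBIC))
```

```text
(no output)
```

View pics/crop_e.png

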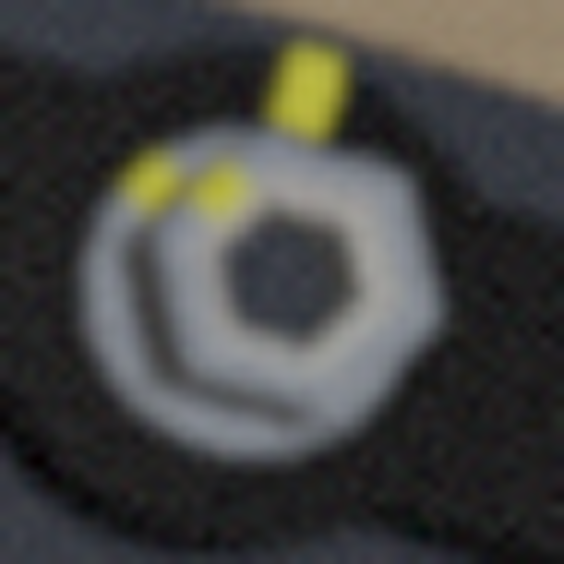

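View pics/crop_f.png

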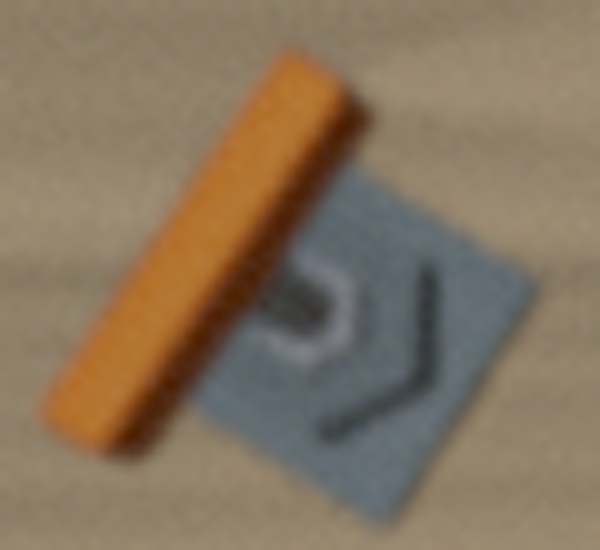

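Run:
```python
from h import *
np.set_printoptions(precision=4,suppress=True)
f=lambda u,v,s,ox,oy:((u+.5)/s-.5+ox,(v+.5)/s-.5+oy)
im=cv2.imread("pics/top0.png")
# bright top face of the grip
mk=mask(im,(8,150,150),(18,255,255)); a,c=blobs(mk)[0]; r=cv2.minAreaRect(c); m=cv2.moments(mk[150:200,150:195]);
print("bright",a,r,m['m10']/m['m00']+150,m['m01']/m['m00']+150)
C=[onz("top",f(u,v,10,150,150),.162) for u,v in((292,48),(352,98),(105,452),(42,408))]
print(np.array(C)); k=np.mean(C,0); e1=(C[0]+C[1])/2; e2=(C[2]+C[3])/2
print("key",k,"len",np.linalg.norm(e1-e2),"ang",np.degrees(np.arctan2(*(e1-e2)[1::-1])))
cc=np.array([m['m10']/m['m00']+150,m['m01']/m['m00']+150]); print("centroid key",onz("top",cc,.162))
B=[np.array(cv2.boxPoints(r)[i]) for i in range(4)]; W=np.array([onz("top",b,.162) for b in B]); d=W-np.roll(W,-1,0); L=np.linalg.norm(d,axis=1); i=L.argmax(); print("rect L",L,"ang",np.degrees(np.arctan2(d[i,1],d[i,0])))
# hex collar & exposed steel hex: centre at z .040 -> check
print("hex at collar",onz("top",f(305,305,10,150,150),.04))
# screw
s=onz("top",f(290,278,12,385,145),.116)
print("mouth",s)
caps=[]
for pt,ps in(((450.15,182.28),(339.8,129)),((363.3,154.8),(288,149.1))):
    print("cap",onz("top",pt,.1),onz("side",ps,.1),tri(pt,ps)); caps.append(onz("top",pt,.1))
mid=(caps[0]+caps[1])/2; ax=caps[1]-caps[0]; print("mid",mid,np.linalg.norm(ax),"axis",np.degrees(np.arctan2(ax[1],ax[0])))
ym=f(310,92,12,385,145)
for z in(.095,.1,.105):
  d=onz("top",ym,z)-mid; print("yoke mark",z,np.degrees(np.arctan2(d[1],d[0])),np.linalg.norm(d[:2]))
d=onz("top",f(220,190,12,385,145),.116)-s; print("screw top mark",np.degrees(np.arctan2(d[1],d[0])),np.linalg.norm(d[:2]))
for z in(.1,.105):
  d=onz("top",f(150,182,12,385,145),z)-mid; print("flange mark",z,np.degrees(np.arctan2(d[1],d[0])),np.linalg.norm(d[:2]))
```

```text
bright 257.5 ((168.659423828125, 174.76698303222656), (6.819643974304199, 43.87159729003906), 34.38034439086914) 168.77591973244148 174.64882943143812
[[0.5413 0.3011 0.162 ]
 [0.5312 0.2888 0.162 ]
 [0.4597 0.3361 0.162 ]
 [0.4684 0.3489 0.162 ]]
key [0.5002 0.3187 0.162 ] len 0.08647974806941518 ang -33.3580884357173
centroid key [0.5001 0.3199 0.162 ]
rect L [0.0873 0.0139 0.0872 0.0137] ang 147.15680633520623
hex at collar [0.5026 0.3222 0.04  ]
mouth [ 0.5236 -0.1733  0.116 ]
cap [ 0.4952 -0.2644  0.1   ] [ 0.4908 -0.2598  0.1   ] (array([ 0.4958, -0.2679,  0.0926]), np.float64(0.00042152172779798703))
cap [ 0.5533 -0.0834  0.1   ] [ 0.5504 -0.0814  0.1   ] (array([ 0.5536, -0.0847,  0.0961]), np.float64(0.0007886708804649605))
mid [ 0.5243 -0.1739  0.1   ] 0.19005138957749879 axis 72.19223055249714
yoke mark 0.095 -17.255874985933136 0.03769227440669842
yoke mark 0.1 -14.986018104395 0.03632805175954837
yoke mark 0.105 -12.543218897920351 0.03502523205203391
screw top mark 37.02742945861956 0.019367790740124683
flange mark 0.1 45.55807658502572 0.026774896006180764
flange mark 0.105 49.14503375550507 0.027421274618307446
```

```bash
cat >> h.py <<'E'
from scipy.spatial.transform import Rotation as Ro
def st():
    s=robot.sense(); R=Ro.from_quat(s["orientation"]).as_matrix()
    return s,R
def show(extra=()):
    s,R=st(); np.set_printoptions(precision=4,suppress=True)
    print("t",round(s["clock"],2),"p",s["ee_pos"],"xang",round(np.degrees(np.arctan2(R[1,0],R[0,0])),2),"tooly",R[:,1],"F",s["contact_force"].round(1),"M",s["torque"].round(2),"w",round(s["gripper_width"]*85.4,1),"j6 deg",round(np.degrees(s["joint_pos"][5]),1))
def to(p):
    s,R=st(); print("shift in tool axes to target:",R.T@(np.array(p)-s["ee_pos"]))
E
python3 - <<'E'
from h import *
show(); s,R=st(); print(R)
to([.5,.319,.23])
print("blue",onz("top",(258,157.5),.162)-0)
im=cv2.imread("pics/top0.png"); 
# 6-fold harmonic of head top boundary & recess
hsv=cv2.cvtColor(im,cv2.COLOR_BGR2HSV); g=cv2.cvtColor(im,cv2.COLOR_BGR2GRAY).astype(float)
for c0 in([.5236,-.1733,.116],[.5243,-.1739,.116]):
  th=np.radians(np.arange(0,360,2))
  for r in(.008,.010,.012,.014,.016,.018,.020,.022,.024):
    P=np.array([proj("top",[c0[0]+r*np.cos(t),c0[1]+r*np.sin(t),.116]) for t in th]).astype(np.float32)
    v=cv2.remap(g.astype(np.float32),P[:,0],P[:,1],cv2.INTER_LINEAR).ravel()
    F=(v*np.exp(-6j*th)).mean(); F1=(v*np.exp(-1j*th)).mean()
    print(r,round(v.mean()),"amp6 %.1f brightest at %.1f mod60"%(abs(F)*2,np.degrees(np.angle(F.conj()*1))/-6*-1*-1%60),"amp1 %.1f"%(abs(F1)*2))
E
```

```text
t 0.1 p [ 0.2105 -0.4804  0.2442] xang -156.35 tooly [-0.0006  0.0021 -1.    ] F [0.6 0.3 0.2] M [0.02 0.04 0.04] w 85.5 j6 deg 82.7
[[-0.916  -0.0006  0.4012]
 [-0.4012  0.0021 -0.916 ]
 [-0.0003 -1.     -0.0021]]
shift in tool axes to target: [-0.5859  0.0157 -0.6161]
blue [0.536  0.1418 0.162 ]
0.008 64 amp6 1.8 brightest at 17.8 mod60 amp1 2.4
0.01 86 amp6 6.1 brightest at 17.5 mod60 amp1 6.7
0.012 120 amp6 7.6 brightest at 17.2 mod60 amp1 7.1
0.014 145 amp6 4.0 brightest at 17.2 mod60 amp1 5.4
0.016 152 amp6 0.6 brightest at 23.1 mod60 amp1 4.6
0.018 147 amp6 1.6 brightest at 43.4 mod60 amp1 6.5
0.02 138 amp6 3.7 brightest at 43.0 mod60 amp1 9.9
0.022 123 amp6 7.5 brightest at 45.1 mod60 amp1 13.9
0.024 105 amp6 9.6 brightest at 46.7 mod60 amp1 11.7
0.008 65 amp6 2.2 brightest at 13.8 mod60 amp1 6.0
0.01 87 amp6 5.8 brightest at 17.4 mod60 amp1 15.3
0.012 120 amp6 7.2 brightest at 17.6 mod60 amp1 17.0
0.014 145 amp6 3.8 brightest at 16.7 mod60 amp1 10.6
0.016 152 amp6 0.4 brightest at 14.8 mod60 amp1 4.2
0.018 148 amp6 1.2 brightest at 47.3 mod60 amp1 3.4
0.02 138 amp6 3.1 brightest at 45.5 mod60 amp1 3.9
0.022 123 amp6 8.3 brightest at 46.5 mod60 amp1 4.5
0.024 103 amp6 12.1 brightest at 48.4 mod60 amp1 4.1
```

Recess flats face 42.5° (mod 60), the screw mark is at about 41°, and the yoke mark is at −17.8°, so the screw needs about 60°. The key is at (0.500, 0.319) with its x at −33°. Next I move above it.

```bash
python3 -m jog '[[0.05,-0.0344,0,-0.0362,0],[0.05,-0.0344,0,-0.0362,0],[0.05,-0.0344,0,-0.0362,0],[0.05,-0.0344,0,-0.0362,0],[0.05,-0.0344,0,-0.0362,0]]' 40
python3 -m jog '[[0.05,-0.0344,0,-0.0362,0],[0.05,-0.0344,0,-0.0362,0],[0.05,-0.0344,0,-0.0362,0],[0.05,-0.0344,0,-0.0362,0],[0.05,-0.0344,0,-0.0362,0]]'
python3 -m jog '[[0.05,-0.0344,0,-0.0362,0],[0.05,-0.0344,0,-0.0362,0],[0.05,-0.0344,0,-0.0362,0],[0.05,-0.0344,0,-0.0362,0],[0.05,-0.0344,0,-0.0362,0]]'
python3 -m jog '[[0.05,-0.0344,0,-0.0362,0],[0.05,-0.0344,0,-0.0362,0],[0.05,0,0,0,-0.148],[0.05,0,0,0,-0.148],[0.05,0,0,0,-0.148]]'
python3 -m jog '[[0.05,0,0,0,-0.148],[0.05,0,0,0,-0.148],[0.05,0,0,0,-0.148],[0.05,0,0,0,-0.148],[0.05,0,0,0,-0.148]]'
python3 -m jog '[[0.05,0,0,0,-0.148],[0.05,0,0,0,-0.148],[0.05,0,0,0,-0.148],[0.05,0,0,0,-0.148],[0.05,0,0,0,-0.148]]'
python3 - <<'E'
from h import *
show(); to([.5,.3195,.137])
E
```

```text
clock: 0.6
ee_pos: [0.2956, -0.2441, 0.2447]
orientation: [-0.145, 0.692, -0.692, 0.145]
contact_force: [1.3, -0.5, -0.2]
gripper_width: 0.583
clock: 1.1
ee_pos: [0.3805, -0.0093, 0.2451]
orientation: [0.145, -0.692, 0.692, -0.145]
contact_force: [1.0, -0.5, -0.3]
gripper_width: 0.587
clock: 1.6
ee_pos: [0.4654, 0.2257, 0.2448]
orientation: [0.145, -0.692, 0.692, -0.145]
contact_force: [1.1, 0.2, 1.0]
gripper_width: 0.586
clock: 2.1
ee_pos: [0.5037, 0.3079, 0.2437]
orientation: [-0.303, 0.643, -0.636, 0.301]
contact_force: [0.1, -0.7, -0.2]
gripper_width: 0.586
clock: 2.6
ee_pos: [0.5037, 0.3074, 0.2445]
orientation: [-0.512, 0.491, -0.484, 0.513]
contact_force: [0.4, 0.9, -0.3]
gripper_width: 0.588
clock: 3.1
ee_pos: [0.5037, 0.3073, 0.2445]
orientation: [-0.652, 0.272, -0.266, 0.656]
contact_force: [0.4, -0.1, 0.4]
gripper_width: 0.582
t 3.1 p [0.5037 0.3073 0.2445] xang -44.74 tooly [-0.0053  0.0075 -1.    ] F [ 0.4 -0.1  0.4] M [0.07 0.03 0.01] w 49.7 j6 deg 69.4
shift in tool axes to target: [-0.0102  0.1076  0.0059]
```

```bash
python3 -m jog '[[0.05,0,0,0,-0.102],[0.05,0,0,0,-0.102],[0.05,0,0,0,0]]'
python3 - <<'E'
from h import *
show(); to([.5,.3195,.137])
cv2.imwrite("pics/top1.png",optics.snapshot("top")[100:250,80:300].repeat(3,0).repeat(3,1)); cv2.imwrite("pics/side1.png",optics.snapshot("side")[130:300,130:300].repeat(3,0).repeat(3,1))
E
```

```text
clock: 3.4
ee_pos: [0.5037, 0.3074, 0.2445]
orientation: [-0.675, 0.206, -0.201, 0.679]
contact_force: [1.1, 0.2, 0.5]
gripper_width: 0.583
t 3.4 p [0.5037 0.3074 0.2445] xang -33.41 tooly [-0.0051  0.0076 -1.    ] F [1.1 0.2 0.5] M [-0.03 -0.01 -0.  ] w 49.8 j6 deg 58.0
shift in tool axes to target: [-0.0089  0.1076  0.0077]
```

View pics/top1.png

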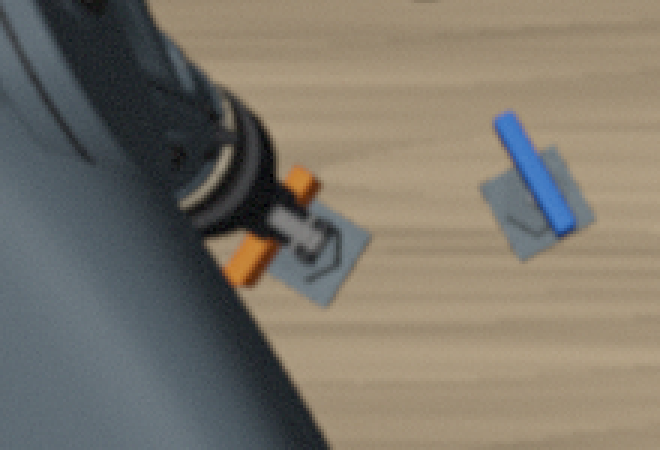

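View pics/side1.png

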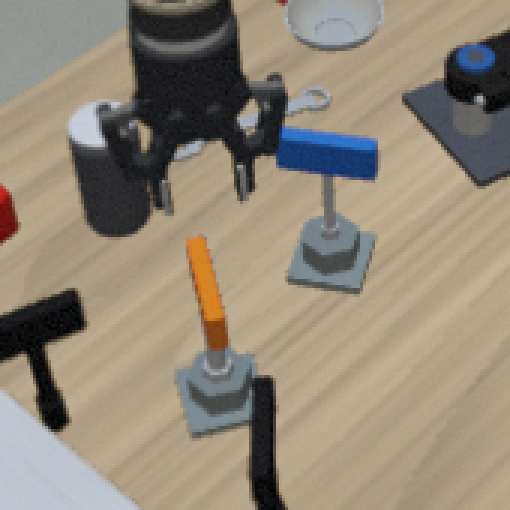

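The jaws straddle the orange grip along its width, with the blue key well clear. I'm going down.

```bash
python3 -m jog '[[0.05,-0.009,0,0.0078,0],[0.05,0,0.036,0,0],[0.05,0,0.036,0,0],[0.05,0,0.0355,0,0],[0.05,0,0,0,0]]'
python3 - <<'E'
from h import *
show(); to([.5,.3195,.137])
cv2.imwrite("pics/side2.png",cv2.resize(optics.snapshot("side")[150:290,140:280],None,fx=4,fy=4))
E
```

```text
clock: 4.0
ee_pos: [0.4956, 0.3185, 0.1307]
orientation: [0.678, -0.209, 0.198, -0.676]
contact_force: [-0.5, 0.0, -1.1]
gripper_width: 0.59
t 4.0 p [0.4956 0.3185 0.1307] xang -33.42 tooly [-0.0161  0.0026 -0.9999] F [-0.5  0.  -1.1] M [-0.05  0.06  0.02] w 50.4 j6 deg 59.3
shift in tool axes to target: [ 0.003  -0.0063  0.0032]
```

View pics/side2.png

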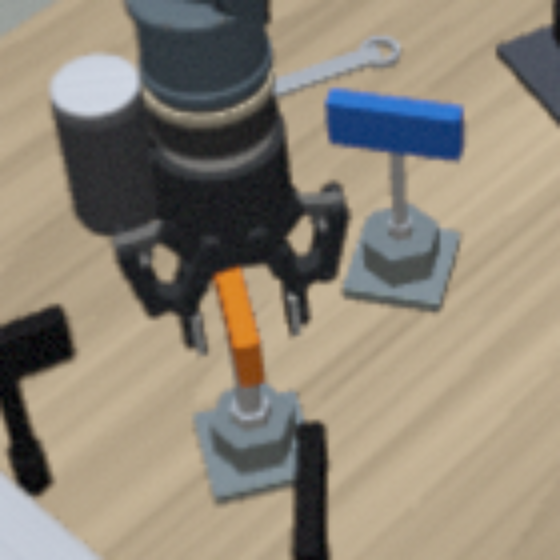

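```bash
python3 -m jog '[[0.05,0.003,-0.006,0.003,0],[0.05,0,0,0,0],[0.05,0,0,0,0]]'
python3 - <<'E'
from h import *
show(); to([.5,.3195,.137]); print(robot.sense()["joint_velocities"])
E
```

```text
clock: 4.35
ee_pos: [0.5066, 0.3217, 0.1475]
orientation: [-0.673, 0.204, -0.203, 0.681]
contact_force: [0.2, 0.1, 0.9]
gripper_width: 0.585
t 4.35 p [0.5066 0.3217 0.1475] xang -33.41 tooly [ 0.0018  0.011  -0.9999] F [0.2 0.1 0.9] M [-0.    0.   -0.02] w 50.0 j6 deg 59.2
shift in tool axes to target: [-0.0043  0.0105 -0.0055]
[-0.0001  0.0023 -0.0269 -0.0018 -0.0008 -0.0018]
```

```bash
python3 -m jog '[[0.05,0,0,0,0],[0.05,0,0,0,0]]'
python3 - <<'E'
from h import *
show(); to([.5,.3195,.137]); print(robot.sense()["joint_velocities"],robot.sense()["tau"])
E
```

```text
clock: 4.55
ee_pos: [0.505, 0.3209, 0.1449]
orientation: [-0.675, 0.205, -0.202, 0.68]
contact_force: [-0.1, -0.4, -0.3]
gripper_width: 0.59
t 4.55 p [0.505  0.3209 0.1449] xang -33.41 tooly [-0.0024  0.0089 -1.    ] F [-0.1 -0.4 -0.3] M [ 0.07  0.   -0.  ] w 50.4 j6 deg 59.2
shift in tool axes to target: [-0.0033  0.0079 -0.0039]
[-0.0004  0.0055 -0.0113 -0.0018 -0.0008  0.    ] [  0.0039 -41.271   32.3074  -0.024    0.0313   0.0007]
```

```bash
python3 -m jog '[[0.05,-0.001,0.002,-0.001,0],[0.05,-0.001,0.002,-0.001,0],[0.05,0,0,0,0],[0.05,0,0,0,0],[0.05,0,0,0,0]]'
python3 - <<'E'
from h import *
show(); to([.5,.3195,.137]); print(robot.sense()["joint_velocities"])
E
```

```text
clock: 5.05
ee_pos: [0.5017, 0.3201, 0.1398]
orientation: [-0.675, 0.205, -0.201, 0.68]
contact_force: [0.3, 0.7, 0.7]
gripper_width: 0.582
t 5.05 p [0.5017 0.3201 0.1398] xang -33.4 tooly [-0.0039  0.0081 -1.    ] F [0.3 0.7 0.7] M [ 0.06  0.06 -0.05] w 49.7 j6 deg 59.2
shift in tool axes to target: [-0.001   0.0028 -0.0014]
[ 0.0013 -0.0011  0.0042  0.0035 -0.0009 -0.0013]
```

```bash
python3 -m jog '[[0.012,0,0,0,0],[0.012,0,0,0,0],[0.012,0,0,0,0],[0.012,0,0,0,0],[0.012,0,0,0,0]]' 60
python3 - <<'E'
from h import *
show(); to([.5,.3195,.137]); print(robot.sense()["joint_velocities"])
E
```

```text
clock: 5.55
ee_pos: [0.5017, 0.32, 0.1401]
orientation: [-0.675, 0.205, -0.201, 0.68]
contact_force: [-1.0, -1.8, 1.6]
gripper_width: 0.18
t 5.55 p [0.5017 0.32   0.1401] xang -33.4 tooly [-0.0037  0.008  -1.    ] F [-1.  -1.8  1.6] M [-0.15  0.15  0.  ] w 15.4 j6 deg 59.2
shift in tool axes to target: [-0.0012  0.0031 -0.0014]
[ 0.0003  0.0008  0.0006  0.0002  0.0004 -0.0015]
```

```bash
python3 -m jog '[[0.012,0,-0.006,0,0],[0.012,0,-0.010,0,0],[0.012,0,-0.010,0,0],[0.012,0,-0.010,0,0],[0.012,0,-0.010,0,0]]'
python3 - <<'E'
from h import *
show()
E
python3 -m jog '[[0.012,0,-0.02,0,0],[0.012,0,-0.03,0,0],[0.012,0,-0.03,0,0],[0.012,0,-0.03,0,0],[0.012,0,-0.02,0,0]]'
python3 - <<'E'
from h import *
show(); cv2.imwrite("pics/side3.png",cv2.resize(optics.snapshot("side")[50:290,100:340],None,fx=2.5,fy=2.5))
E
```

```text
clock: 6.05
ee_pos: [0.502, 0.3198, 0.1871]
orientation: [-0.675, 0.205, -0.201, 0.68]
contact_force: [0.6, 0.3, -4.4]
gripper_width: 0.183
t 6.05 p [0.502  0.3198 0.1871] xang -33.4 tooly [-0.0034  0.0084 -1.    ] F [ 0.6  0.3 -4.4] M [-0.03 -0.05  0.06] w 15.6 j6 deg 59.2
clock: 6.55
ee_pos: [0.5028, 0.3188, 0.3197]
orientation: [-0.674, 0.204, -0.202, 0.681]
contact_force: [0.0, 0.8, -3.9]
gripper_width: 0.18
t 6.55 p [0.5028 0.3188 0.3197] xang -33.4 tooly [-0.      0.01   -0.9999] F [ 0.   0.8 -3.9] M [-0.01 -0.07  0.01] w 15.3 j6 deg 59.1
```

View pics/side3.png

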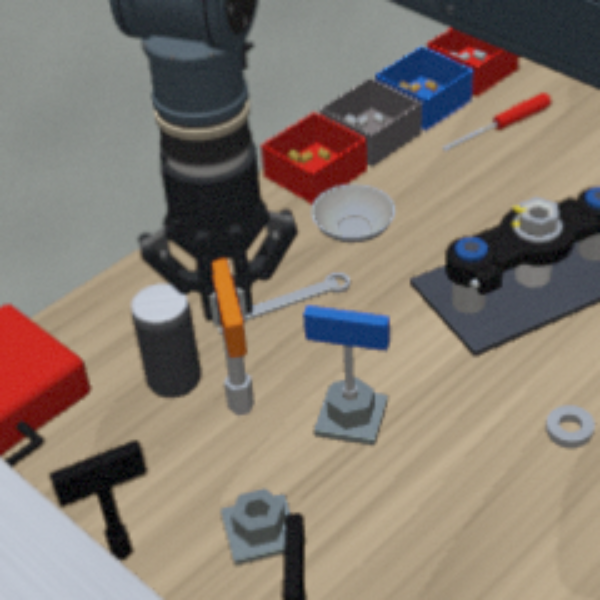

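Orange key is lifted cleanly (lower end near side crop (238,408)) and the stand is empty. I'll carry it inward of the blue key, at height.

Run:
```python
from h import *
show(); to([.42,.14,.325])
s,R=st(); print("leg2",R.T@(np.array([.524,-.1735,.325])-np.array([.42,.14,.325])))
```

```text
t 6.6 p [0.5036 0.3192 0.323 ] xang -33.4 tooly [ 0.0049  0.0124 -0.9999] F [ 0.9  0.5 -0.8] M [-0.1  -0.16  0.04] w 15.1 j6 deg 59.1
shift in tool axes to target: [ 0.0289 -0.0046 -0.1955]
leg2 [ 0.2594 -0.0034 -0.2044]
```

```bash
python3 -m jog '[[0.012,0.0025,-0.001,-0.016,0],[0.012,0.005,-0.001,-0.034,0],[0.012,0.005,-0.001,-0.034,0],[0.012,0.005,-0.001,-0.034,0],[0.012,0.005,-0.001,-0.034,0]]'
python3 -m jog '[[0.012,0.007,0,-0.034,0],[0.012,0.024,0,-0.0186,0],[0.012,0.024,0,-0.0186,0],[0.012,0.024,0,-0.0186,0],[0.012,0.024,0,-0.0186,0]]'
python3 -m jog '[[0.012,0.024,0,-0.0186,0],[0.012,0.024,0,-0.0186,0],[0.012,0.024,0,-0.0186,0],[0.012,0.024,0,-0.0186,0],[0.012,0.02,0,-0.016,0]]'
python3 - <<'E'
from h import *
show(); to([.524,-.1735,.3])
E
```

```text
clock: 7.1
ee_pos: [0.4366, 0.1783, 0.3199]
orientation: [-0.675, 0.205, -0.201, 0.68]
contact_force: [0.4, -0.0, -3.6]
gripper_width: 0.18
clock: 7.6
ee_pos: [0.4638, 0.031, 0.3188]
orientation: [-0.675, 0.205, -0.201, 0.68]
contact_force: [0.9, -0.0, -3.7]
gripper_width: 0.177
clock: 8.1
ee_pos: [0.5111, -0.1087, 0.3171]
orientation: [-0.675, 0.206, -0.201, 0.68]
contact_force: [0.3, 0.3, -3.9]
gripper_width: 0.174
t 8.1 p [ 0.5111 -0.1087  0.3171] xang -33.44 tooly [-0.0039  0.008  -1.    ] F [ 0.3  0.3 -3.9] M [ 0.01 -0.05  0.06] w 14.9 j6 deg 13.9
shift in tool axes to target: [ 0.0466  0.0165 -0.047 ]
```

```bash
python3 -m jog '[[0.012,0.0233,0,-0.0235,0],[0.012,0.0233,0,-0.0235,0],[0.012,0,0,0,-0.139],[0.012,0,0,0,-0.139],[0.012,0,0,0,0]]'
python3 - <<'E'
from h import *
show(); to([.524,-.1735,.25])
t=optics.snapshot("top"); s=optics.snapshot("side"); cv2.imwrite("pics/top4f.png",t); cv2.imwrite("pics/side4f.png",s)
cv2.imwrite("pics/top4.png",cv2.resize(t[100:230,330:500],None,fx=4,fy=4)); cv2.imwrite("pics/side4.png",cv2.resize(s[20:200,240:400],None,fx=3.3,fy=3.3,interpolation=cv2.INTER_CUBIC))
E
```

```text
clock: 8.6
ee_pos: [0.5238, -0.1724, 0.3164]
orientation: [-0.696, 0.11, -0.106, 0.702]
contact_force: [-0.6, -0.5, -3.8]
gripper_width: 0.179
t 8.6 p [ 0.5238 -0.1724  0.3164] xang -17.53 tooly [-0.0044  0.0086 -1.    ] F [-0.6 -0.5 -3.8] M [ 0.   -0.    0.02] w 15.3 j6 deg -7.8
shift in tool axes to target: [ 0.001   0.0664 -0.0015]
```

View pics/top4.png

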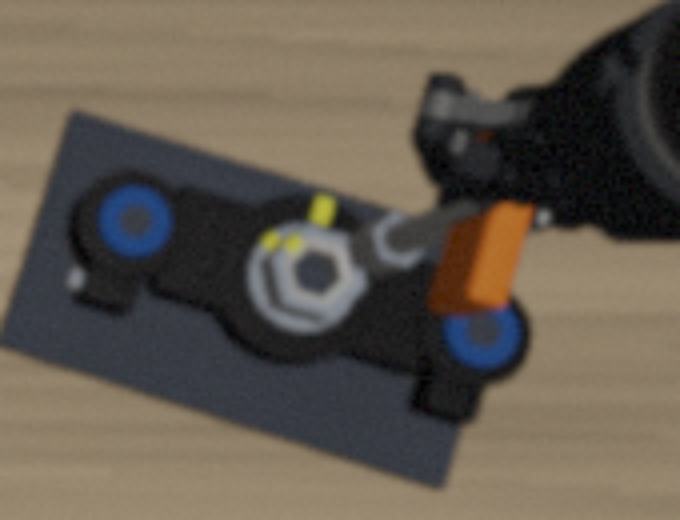

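View pics/side4.png

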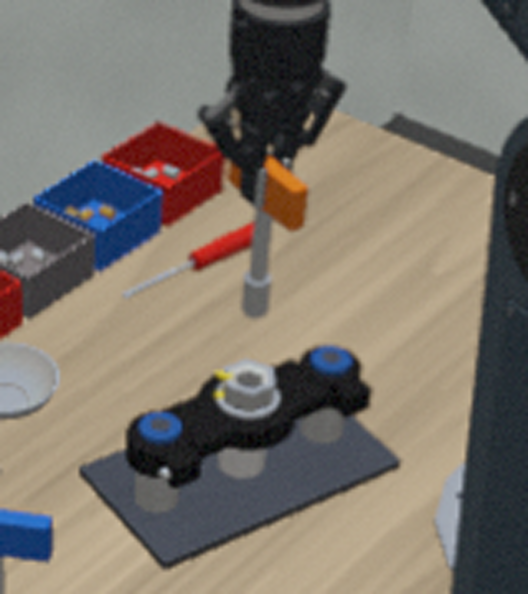

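Run:
```python
from h import *
s,R=st()
p=s["ee_pos"]; b=p+R@np.array([0,.1278,0]); sh=b-R[:,1]*.038; g=b-R[:,1]*.150
print("pred bottom",b)
for n,(ox,oy,f) in(("top",(330,100,4)),("side",(240,20,3.3))):
    im=cv2.imread(f"pics/{n}4f.png"); 
    I=cv2.resize(im[oy:oy+180,ox:ox+170],None,fx=4,fy=4,interpolation=cv2.INTER_CUBIC)
    for P,c in((b,(0,0,255)),(sh,(0,255,0)),(g,(255,0,255))):
        q=proj(n,P); print(n,q); cv2.drawMarker(I,tuple(int(round((q[i]-(ox,oy)[i]+.5)*4-.5)) for i in(0,1)),c,cv2.MARKER_CROSS,16,1)
        # hexagon outline at bottom
    pts=[]
    for k in range(6):
        a=np.radians(30+60*k); P=b+R@np.array([.0127*np.cos(a),0,.0127*np.sin(a)]); q=proj(n,P); pts.append([int(round((q[i]-(ox,oy)[i]+.5)*4-.5)) for i in(0,1)])
    cv2.polylines(I,[np.array(pts)],True,(0,0,255),1)
    I=I[:400,:] ; cv2.imwrite(f"pics/{n}5.png",I)
```

```text
pred bottom [ 0.52333479 -0.17092744  0.18892156]
top [420.94936913 162.54693396]
top [429.1364283  159.29775471]
top [459.0319101  147.44546669]
side [316.01428106 114.27392247]
side [317.00260776 103.28236017]
side [320.09321055  68.48357065]
```

View pics/top5.png

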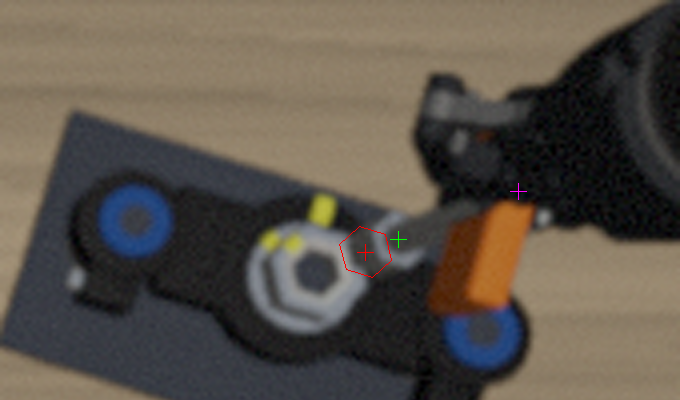

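View pics/side5.png

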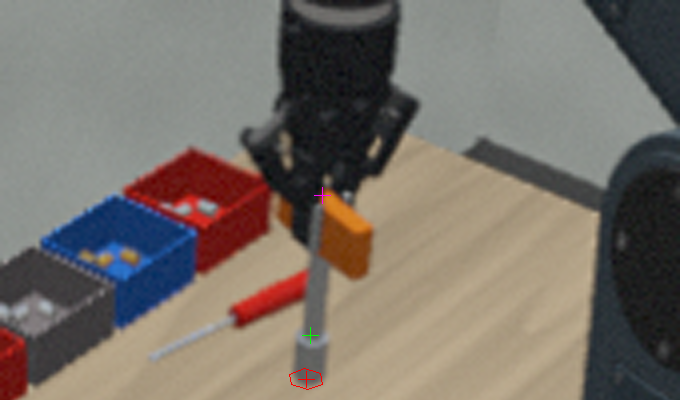

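```bash
python3 -m jog '[[0.012,0.0005,0.012,-0.001,0],[0.012,0.0005,0.018,-0.001,0],[0.012,0,0.018,0,0],[0.012,0,0.012,0,0],[0.012,0,0,0,0]]'
python3 -m jog '[[0.012,0,0,0,0],[0.012,0,0,0,0],[0.012,0,0,0,0]]'
cat > pic.py <<'E'
from h import *
import sys
tag=sys.argv[1]; off=float(sys.argv[2]) if len(sys.argv)>2 else .1278
s,R=st(); p=s["ee_pos"]; show()
b=p+R@np.array([0,off,0]); sh=b-R[:,1]*.038; print("pred bottom",b)
for n,(ox,oy) in(("top",(370,110)),("side",(265,60))):
    im=optics.snapshot(n); cv2.imwrite(f"pics/{n}{tag}_f.png",im)
    S=6; I=cv2.resize(im[oy:oy+95,ox:ox+110],None,fx=S,fy=S,interpolation=cv2.INTER_CUBIC); J=I.copy()
    for P,c in((b,(0,0,255)),(sh,(0,255,0)),(np.array([.524,-.1736,.116]),(255,0,255))):
        q=proj(n,P); cv2.drawMarker(J,tuple(int(round((q[i]-(ox,oy)[i]+.5)*S-.5)) for i in(0,1)),c,cv2.MARKER_CROSS,16,1)
    cv2.imwrite(f"pics/{n}{tag}.png",J)
E
python3 pic.py 6
```

```text
clock: 9.2
ee_pos: [0.5229, -0.1729, 0.2544]
orientation: [-0.696, 0.111, -0.104, 0.702]
contact_force: [-1.4, -0.1, -4.1]
gripper_width: 0.181
clock: 9.5
ee_pos: [0.5246, -0.174, 0.2582]
orientation: [-0.696, 0.108, -0.107, 0.701]
contact_force: [0.4, 0.3, -3.3]
gripper_width: 0.182
t 9.5 p [ 0.5246 -0.174   0.2582] xang -17.48 tooly [-0.0016  0.0071 -1.    ] F [ 0.4  0.3 -3.3] M [-0.02  0.02 -0.07] w 15.5 j6 deg -8.0
pred bottom [ 0.5244 -0.1731  0.1304]
```

View pics/top6.png

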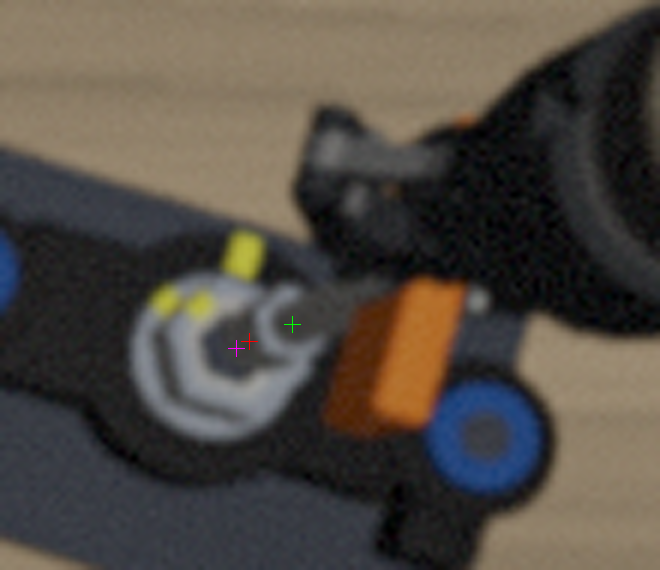

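View pics/side6.png

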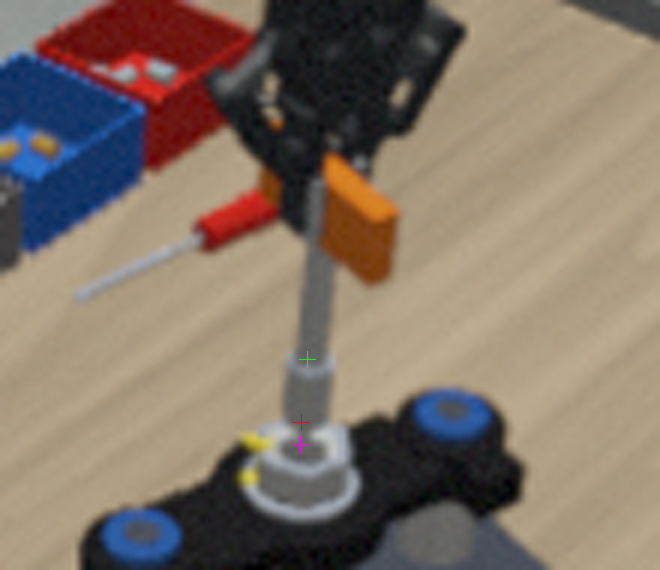

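Key end and recess agree in both views to within about 1 mm: top hex end (249,342) against the hole (237,347), the remaining gap being height. I'm descending with force checks.

```bash
python3 -m jog '[[0.012,0,0.004,-0.0003,0],[0.012,0,0.004,0,0],[0.012,0,0.004,0,0],[0.012,0,0.004,0,0],[0.012,0,0,0,0]]'
python3 - <<'E'
from h import *
show()
E
python3 -m jog '[[0.012,0,0.003,0,0],[0.012,0,0.003,0,0],[0.012,0,0,0,0]]'
python3 - <<'E'
from h import *
show(); s,R=st(); print(s["ee_pos"]+R@[0,.1278,0])
E
```

```text
clock: 10.1
ee_pos: [0.5234, -0.1737, 0.2396]
orientation: [-0.696, 0.11, -0.105, 0.702]
contact_force: [-0.4, -0.7, -4.1]
gripper_width: 0.18
t 10.1 p [ 0.5234 -0.1737  0.2396] xang -17.47 tooly [-0.0057  0.0091 -0.9999] F [-0.4 -0.7 -4.1] M [-0.04 -0.01 -0.05] w 15.3 j6 deg -8.0
clock: 10.4
ee_pos: [0.5237, -0.1738, 0.2343]
orientation: [-0.696, 0.109, -0.105, 0.702]
contact_force: [-0.7, 0.3, -3.1]
gripper_width: 0.175
t 10.4 p [ 0.5237 -0.1738  0.2343] xang -17.47 tooly [-0.0046  0.0085 -1.    ] F [-0.7  0.3 -3.1] M [-0.04  0.01  0.03] w 14.9 j6 deg -8.0
[ 0.5231 -0.1727  0.1065]
```

```bash
python3 -m jog '[[0.012,0,0.002,0,0],[0.012,0,0.002,0,0],[0.012,0,0.002,0,0],[0.012,0,0,0,0]]'
python3 - <<'E'
from h import *
show(); s,R=st(); print(s["ee_pos"]+R@[0,.1278,0])
E
python3 -m jog '[[0.012,0,0.002,0,0],[0.012,0,0.002,0,0],[0.012,0,0,0,0]]'
python3 - <<'E'
from h import *
show(); s,R=st(); print(s["ee_pos"]+R@[0,.1278,0])
E
```

```text
clock: 10.8
ee_pos: [0.5237, -0.1738, 0.2283]
orientation: [-0.696, 0.109, -0.105, 0.702]
contact_force: [-0.0, -0.4, -4.8]
gripper_width: 0.181
t 10.8 p [ 0.5237 -0.1738  0.2283] xang -17.47 tooly [-0.0045  0.0085 -1.    ] F [-0.  -0.4 -4.8] M [-0.03 -0.    0.01] w 15.4 j6 deg -8.0
[ 0.5231 -0.1727  0.1005]
clock: 11.1
ee_pos: [0.5237, -0.1737, 0.2244]
orientation: [-0.696, 0.109, -0.105, 0.702]
contact_force: [0.0, 0.1, -4.3]
gripper_width: 0.178
t 11.1 p [ 0.5237 -0.1737  0.2244] xang -17.47 tooly [-0.0044  0.0085 -1.    ] F [ 0.   0.1 -4.3] M [-0.07 -0.09 -0.01] w 15.2 j6 deg -8.0
[ 0.5231 -0.1727  0.0966]
```

```bash
python3 -m jog '[[0.012,0,0.001,0,0],[0.012,0,0.001,0,0],[0.012,0,0,0,0]]'
python3 - <<'E'
from h import *
show(); s,R=st(); print(s["ee_pos"]+R@[0,.1278,0])
E
```

```text
clock: 11.4
ee_pos: [0.524, -0.1738, 0.2241]
orientation: [-0.696, 0.109, -0.106, 0.701]
contact_force: [-0.4, 0.8, 2.5]
gripper_width: 0.178
t 11.4 p [ 0.524  -0.1738  0.2241] xang -17.47 tooly [-0.0025  0.0075 -1.    ] F [-0.4  0.8  2.5] M [ 0.15  0.42 -0.07] w 15.2 j6 deg -8.0
[ 0.5236 -0.1729  0.0963]
```

```bash
python3 -m jog '[[0.012,0,0.001,0,0],[0.012,0,0,0,0],[0.012,0,0,0,0]]'
python3 pic.py 7
```

```text
clock: 11.7
ee_pos: [0.524, -0.1739, 0.2241]
orientation: [-0.697, 0.108, -0.106, 0.701]
contact_force: [-2.8, 0.8, 5.1]
gripper_width: 0.177
t 11.7 p [ 0.524  -0.1739  0.2241] xang -17.47 tooly [-0.0016  0.007  -1.    ] F [-2.8  0.8  5.1] M [ 0.3   0.8  -0.02] w 15.1 j6 deg -8.0
pred bottom [ 0.5238 -0.173   0.0963]
```

View pics/top7.png

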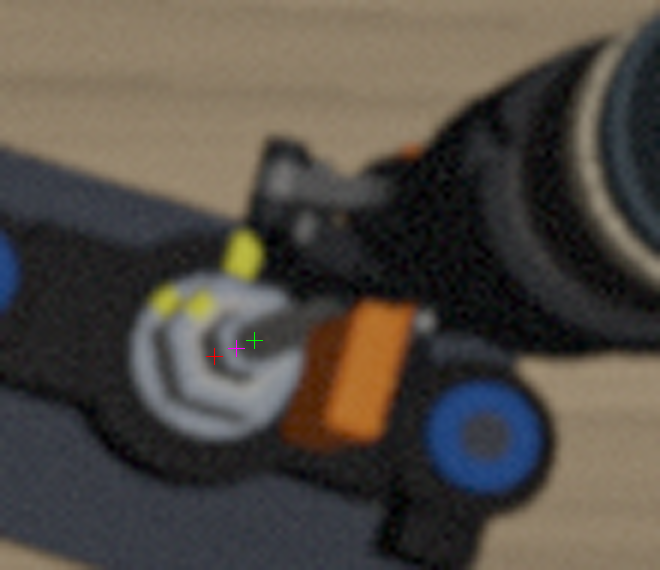

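View pics/side7.png

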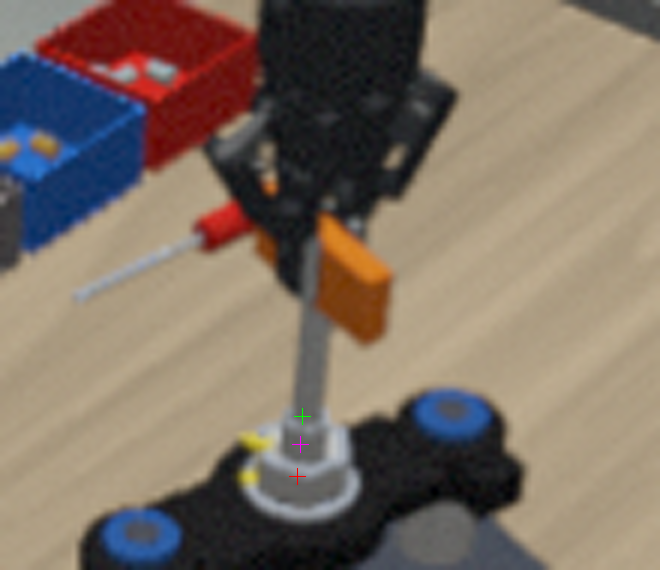

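The key is fully home: the lower end stopped at z≈0.096 with push force rising, and the marks haven't moved. The shoulder is now just above the mouth at side crop (302,415). Turning clockwise now.

```bash
python3 -m jog '[[0.012,0,0,0,0.06],[0.012,0,0,0,0.08],[0.012,0,0,0,0.08],[0.012,0,0,0,0.08],[0.012,0,0,0,0.08]]'
python3 - <<'E'
from h import *
show()
E
python3 -m jog '[[0.012,0,0,0,0.08],[0.012,0,0,0,0.08],[0.012,0,0,0,0.08],[0.012,0,0,0,0.08],[0.012,0,0,0,0]]'
python3 pic.py 8
```

```text
clock: 12.3
ee_pos: [0.5243, -0.1745, 0.2241]
orientation: [-0.664, 0.239, -0.237, 0.667]
contact_force: [-2.1, -0.7, 6.3]
gripper_width: 0.183
t 12.3 p [ 0.5243 -0.1745  0.2241] xang -39.41 tooly [-0.001   0.0054 -1.    ] F [-2.1 -0.7  6.3] M [-0.1   0.59  0.2 ] w 15.7 j6 deg 13.9
clock: 12.8
ee_pos: [0.5242, -0.1746, 0.2241]
orientation: [-0.618, 0.342, -0.34, 0.621]
contact_force: [-2.0, -1.0, 5.1]
gripper_width: 0.177
t 12.8 p [ 0.5242 -0.1746  0.2241] xang -57.66 tooly [-0.0013  0.0053 -1.    ] F [-2.  -1.   5.1] M [-0.11  0.62  0.05] w 15.2 j6 deg 32.1
pred bottom [ 0.524  -0.1739  0.0963]
```

View pics/top8.png

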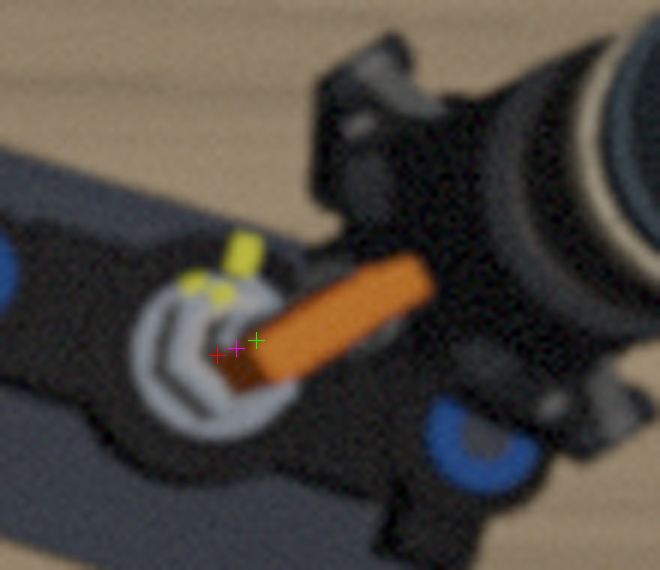

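View pics/side8.png

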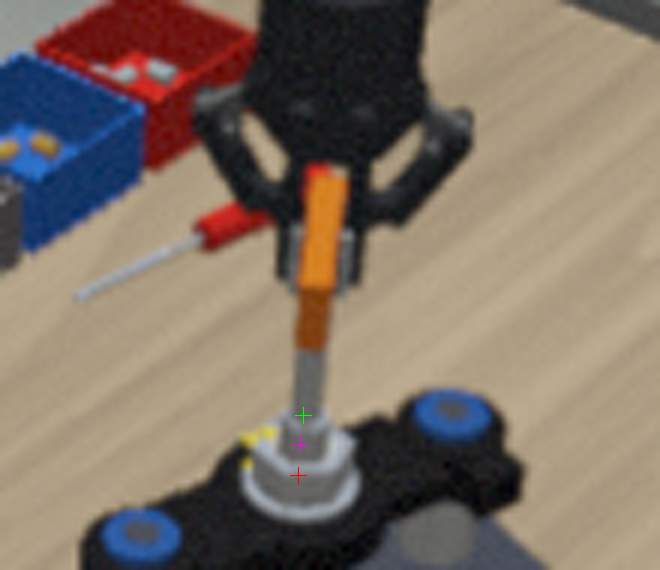

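```bash
cat > mk.py <<'E'
from h import *
import sys
im=cv2.imread(sys.argv[1])
mk=mask(im,(22,90,90),(36,255,255)); mk[:, :390]=0; mk[:,425:]=0; mk[:145]=0; mk[175:]=0
for cen in([.5236,-.1733],[.5243,-.1739]):
  for a,c in blobs(mk,1):
    m=np.zeros_like(mk); cv2.drawContours(m,[c],-1,255,-1); ys,xs=np.nonzero(m)
    for z in(.095,.099,.116):
        d=onz("top",(xs.mean(),ys.mean()),z)[:2]-cen; print("n",len(xs),"px",xs.mean().round(1),ys.mean().round(1),"z",z,"ang %.1f r %.1f"%(np.degrees(np.arctan2(d[1],d[0])),1e3*np.hypot(*d)))
E
for f in pics/top0.png pics/top8_f.png; do echo $f; python3 mk.py $f; done
```

```text
pics/top0.png
n 43 px 410.3 152.0 z 0.095 ang -17.3 r 38.9
n 43 px 410.3 152.0 z 0.099 ang -15.6 r 37.8
n 43 px 410.3 152.0 z 0.116 ang -7.0 r 33.5
n 32 px 399.4 160.0 z 0.095 ang 31.1 r 22.9
n 32 px 399.4 160.0 z 0.099 ang 34.7 r 23.1
n 32 px 399.4 160.0 z 0.116 ang 49.1 r 24.8
n 43 px 410.3 152.0 z 0.095 ang -16.8 r 38.0
n 43 px 410.3 152.0 z 0.099 ang -15.0 r 36.9
n 43 px 410.3 152.0 z 0.116 ang -6.1 r 32.8
n 32 px 399.4 160.0 z 0.095 ang 33.3 r 22.7
n 32 px 399.4 160.0 z 0.099 ang 37.0 r 22.9
n 32 px 399.4 160.0 z 0.116 ang 51.3 r 24.8
pics/top8_f.png
n 43 px 410.2 151.8 z 0.095 ang -17.0 r 39.2
n 43 px 410.2 151.8 z 0.099 ang -15.3 r 38.1
n 43 px 410.2 151.8 z 0.116 ang -6.7 r 33.9
n 28 px 404.0 157.2 z 0.095 ang 4.7 r 25.7
n 28 px 404.0 157.2 z 0.099 ang 7.9 r 25.2
n 28 px 404.0 157.2 z 0.116 ang 22.7 r 24.0
n 43 px 410.2 151.8 z 0.095 ang -16.5 r 38.4
n 43 px 410.2 151.8 z 0.099 ang -14.7 r 37.3
n 43 px 410.2 151.8 z 0.116 ang -5.9 r 33.2
n 28 px 404.0 157.2 z 0.095 ang 6.2 r 25.1
n 28 px 404.0 157.2 z 0.099 ang 9.5 r 24.6
n 28 px 404.0 157.2 z 0.116 ang 24.7 r 23.6
```

```bash
python3 -m jog '[[0.012,0,0,0,0.1],[0.012,0,0,0,0.1],[0.012,0,0,0,0.1],[0.012,0,0,0,0.1],[0.012,0,0,0,0.05]]'
python3 -m jog '[[0.012,0,0,0,0.04],[0.012,0,0,0,0]]'
python3 pic.py 9; python3 mk.py pics/top9_f.png
python3 - <<'E'
from h import *
for nm,(u,v),z in(("top mark pic8",(222,293),.116),("flange pic8",(195,283),.099)):
    p=onz("top",((u+.5)/6-.5+370,(v+.5)/6-.5+110),z)[:2]
    for c in([.5236,-.1733],[.5243,-.1739]):
        d=p-c; print(nm,np.degrees(np.arctan2(d[1],d[0])).round(1))
E
```

```text
clock: 13.4
ee_pos: [0.5241, -0.1747, 0.2241]
orientation: [-0.527, 0.473, -0.469, 0.528]
contact_force: [-2.5, 0.4, 5.3]
gripper_width: 0.179
clock: 13.6
ee_pos: [0.5241, -0.1748, 0.2241]
orientation: [-0.518, 0.482, -0.479, 0.519]
contact_force: [-2.6, -0.7, 5.2]
gripper_width: 0.177
t 13.6 p [ 0.5241 -0.1748  0.2241] xang -85.69 tooly [-0.0016  0.005  -1.    ] F [-2.6 -0.7  5.2] M [-0.17  0.72  0.03] w 15.1 j6 deg 60.2
pred bottom [ 0.5238 -0.1741  0.0963]
n 41 px 410.1 151.7 z 0.095 ang -16.5 r 39.5
n 41 px 410.1 151.7 z 0.099 ang -14.8 r 38.4
n 41 px 410.1 151.7 z 0.116 ang -6.2 r 34.2
n 41 px 410.1 151.7 z 0.095 ang -15.9 r 38.6
n 41 px 410.1 151.7 z 0.099 ang -14.2 r 37.5
n 41 px 410.1 151.7 z 0.116 ang -5.3 r 33.5
top mark pic8 11.2
top mark pic8 13.4
flange pic8 15.9
flange pic8 17.5
```

View pics/top9.png

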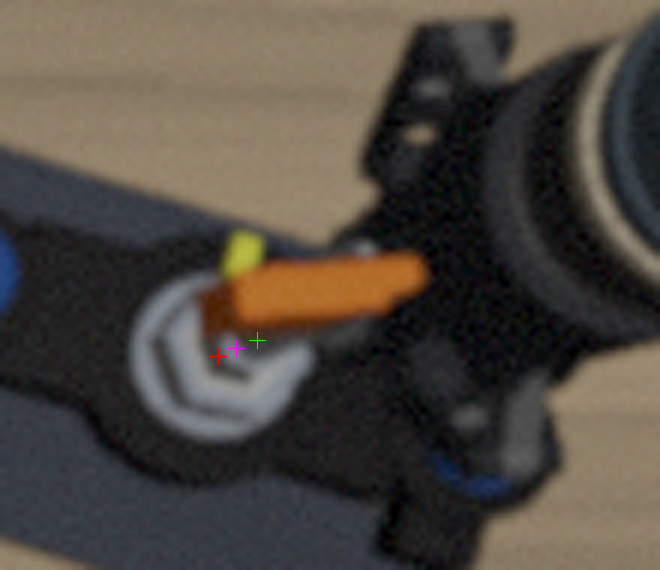

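View pics/side9.png

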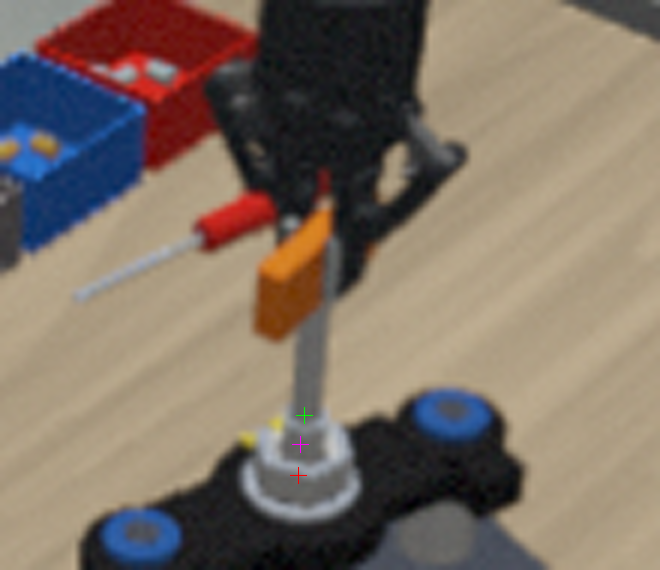

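```bash
python3 -m jog '[[0.012,0,0,0,0.025],[0.012,0,0,0,0.025],[0.012,0,0,0,0],[0.012,0,0,0,0]]'
python3 pic.py 10
python3 - <<'E'
import cv2,numpy as np
a=cv2.imread("pics/top7_f.png"); b=cv2.imread("pics/top10_f.png"); c=cv2.imread("pics/side10_f.png")
f=lambda i,y,x:cv2.resize(i[y:y+40,x:x+40],None,fx=9,fy=9,interpolation=cv2.INTER_CUBIC)
cv2.imwrite("pics/cmp10.png",np.hstack([f(a,148,385),f(b,148,385)]))
cv2.imwrite("pics/s10.png",cv2.resize(c[120:150,295:330],None,fx=16,fy=16,interpolation=cv2.INTER_CUBIC))
E
```

```text
clock: 14.1
ee_pos: [0.5241, -0.1748, 0.2241]
orientation: [-0.506, 0.495, -0.492, 0.507]
contact_force: [-2.6, -0.4, 4.6]
gripper_width: 0.178
t 14.1 p [ 0.5241 -0.1748  0.2241] xang -88.52 tooly [-0.0016  0.0049 -1.    ] F [-2.6 -0.4  4.6] M [-0.12  0.67  0.09] w 15.2 j6 deg 63.0
pred bottom [ 0.5239 -0.1741  0.0963]
```

View pics/cmp10.png

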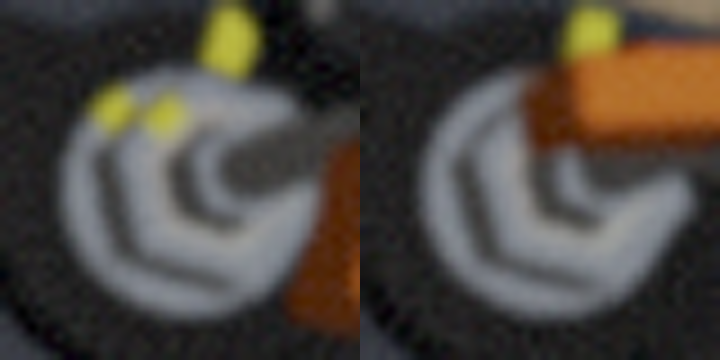

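View pics/s10.png

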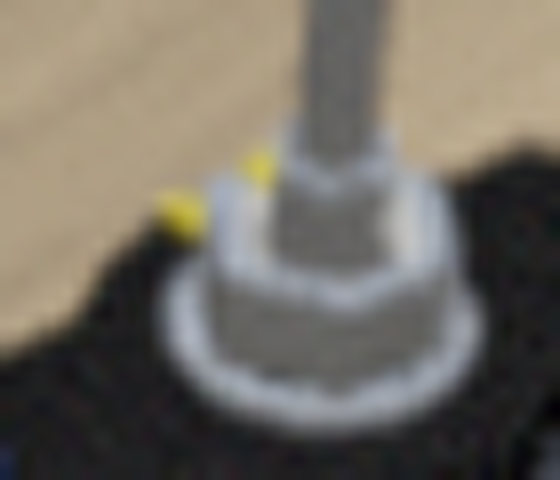

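```bash
cat > cmp.py <<'E'
from h import *
import sys
A=cv2.imread("pics/top7_f.png",0).astype(np.float32); B=cv2.imread(sys.argv[1],0).astype(np.float32)
def pol(im,r,th,c=(.524,-.1736)):
    P=np.array([proj("top",[c[0]+r*np.cos(t),c[1]+r*np.sin(t),.116]) for t in th]).astype(np.float32)
    return cv2.remap(im,P[:,0],P[:,1],cv2.INTER_CUBIC).ravel()
base=np.arange(95,226,1.)
rs=np.arange(.018,.0285,.001)
Bp=np.array([pol(B,r,np.radians(base)) for r in rs])
res=[]
for s in np.arange(-12,12.1,.5):
    Ap=np.array([pol(A,r,np.radians(base+s)) for r in rs]); res.append((np.mean((Ap-Bp)**2),s))
res.sort(); print("best mod-60 shift of head (B at th looks like A at th+s):",[(round(float(a),1),float(b)) for a,b in res[:4]])
# side view marks
E
python3 cmp.py pics/top10_f.png; python3 cmp.py pics/top8_f.png
python3 - <<'E'
from h import *
f=lambda u,v:np.array(((u+.5)/16-.5+295,(v+.5)/16-.5+120))
mouthpred=proj("side",[.524,-.1736,.116])
print("side pred mouth",mouthpred)
# predicted side pixels of top mark (r 19.4,z .116) and yoke mark (r 37,z .095) for angles
for a in(-10,-14,-17.8,-22,-26):
    t=np.radians(a); print(a,"screw top mark",proj("side",[.524+.0194*np.cos(t),-.1736+.0194*np.sin(t),.116]),"yoke",proj("side",[.524+.038*np.cos(t),-.1736+.038*np.sin(t),.095]))
im=cv2.imread("pics/side10_f.png"); mk=mask(im,(22,90,90),(36,255,255))[120:150,295:330]
for a,c in blobs(mk,0):print("seen",c.reshape(-1,2).mean(0)+[295,120],a)
print("by eye screw",f(262,168),"yoke",f(183,212))
E
```

```text
best mod-60 shift of head (B at th looks like A at th+s): [(8.2, -1.5), (8.2, -1.0), (8.7, -2.0), (9.0, -0.5)]
best mod-60 shift of head (B at th looks like A at th+s): [(307.4, 5.5), (307.6, 4.5), (307.9, 5.0), (307.9, 6.5)]
side pred mouth [314.60385013 133.65185659]
-10 screw top mark [310.17736172 130.48246704] yoke [305.58886845 132.9506176 ]
-14 screw top mark [310.51983652 130.3144617 ] yoke [306.25216049 132.62491652]
-17.8 screw top mark [310.86324681 130.16991191] yoke [306.91632579 132.34486332]
-22 screw top mark [311.26144777 130.02795382] yoke [307.68548898 132.06998603]
-26 screw top mark [311.65701838 129.91077999] yoke [308.44872193 131.84320986]
seen [306. 133.] 3.0
seen [310.66666667 130.33333333] 0.5
by eye screw [310.90625 130.03125] yoke [305.96875 132.78125]
```

Head is about 1° from aligned by the hexagon match, but the grip hides the mark from above. I'll rotate the key back inside its 22° play to uncover it.

```bash
python3 -m jog '[[0.012,0,0,0,-0.1],[0.012,0,0,0,-0.1],[0.012,0,0,0,-0.1],[0.012,0,0,0,0]]'
python3 pic.py 11; python3 cmp.py pics/top11_f.png; python3 mk.py pics/top11_f.png
python3 - <<'E'
import cv2
b=cv2.imread("pics/top11_f.png")
cv2.imwrite("pics/t11.png",cv2.resize(b[143:188,385:430],None,fx=12,fy=12,interpolation=cv2.INTER_CUBIC))
E
```

```text
clock: 14.6
ee_pos: [0.5246, -0.1748, 0.2241]
orientation: [-0.573, 0.413, -0.411, 0.576]
contact_force: [-1.8, -1.0, 5.6]
gripper_width: 0.18
t 14.6 p [ 0.5246 -0.1748  0.2241] xang -71.33 tooly [-0.0003  0.0051 -1.    ] F [-1.8 -1.   5.6] M [-0.25  0.39  0.01] w 15.4 j6 deg 45.8
pred bottom [ 0.5246 -0.1741  0.0963]
best mod-60 shift of head (B at th looks like A at th+s): [(9.2, -1.5), (9.5, -1.0), (9.5, -2.0), (10.4, -2.5)]
n 64 px 410.6 153.7 z 0.095 ang -19.9 r 35.5
n 64 px 410.6 153.7 z 0.099 ang -18.1 r 34.3
n 64 px 410.6 153.7 z 0.116 ang -8.8 r 30.0
n 64 px 410.6 153.7 z 0.095 ang -19.4 r 34.6
n 64 px 410.6 153.7 z 0.099 ang -17.5 r 33.5
n 64 px 410.6 153.7 z 0.116 ang -7.8 r 29.2
```

View pics/t11.png

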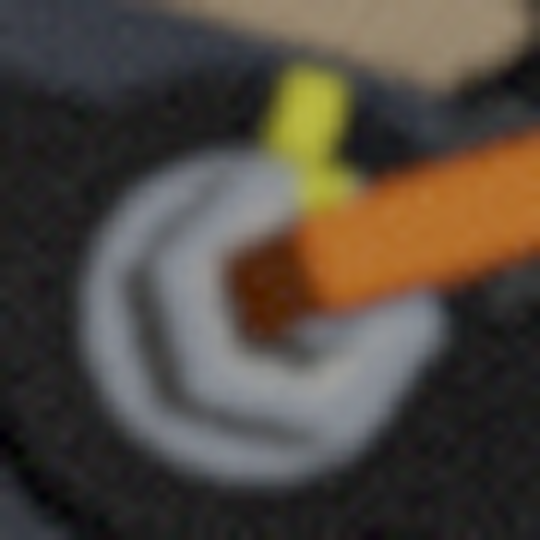

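Run:
```python
from h import *
f=lambda u,v,o:((u+.5)/12-.5+385,(v+.5)/12-.5+o)
P0=onz("top",f(220,190,145),.116); 
for v in(182,187,190):
  P1=onz("top",f(327,v,143),.116)
  for c in([.5236,-.1733],[.524,-.1736],[.5243,-.1739]):
    a=[np.degrees(np.arctan2(P[1]-c[1],P[0]-c[0])) for P in(P0,P1)]; r=[np.hypot(P[1]-c[1],P[0]-c[0])*1e3 for P in(P0,P1)]
    print(v,c,np.round(a,1),np.round(r,1),"turned",round(a[0]-a[1],1))
t=np.radians
for a in(-14,-17.8,-22): 
    q=proj("top",[.524+.0194*np.cos(t(a)),-.1736+.0194*np.sin(t(a)),.116]); print(a,"pred crop",((q-[385,143]+.5)*12-.5).round())
```

```text
182 [0.5236, -0.1733] [ 37. -18.] [19.4 22.3] turned 55.0
182 [0.524, -0.1736] [ 38.5 -17.6] [19.3 21.8] turned 56.0
182 [0.5243, -0.1739] [ 39.7 -17. ] [19.2 21.5] turned 56.8
187 [0.5236, -0.1733] [ 37.  -18.7] [19.4 21.5] turned 55.7
187 [0.524, -0.1736] [ 38.5 -18.2] [19.3 21. ] turned 56.7
187 [0.5243, -0.1739] [ 39.7 -17.7] [19.2 20.6] turned 57.4
190 [0.5236, -0.1733] [ 37.  -19.1] [19.4 21. ] turned 56.1
190 [0.524, -0.1736] [ 38.5 -18.7] [19.3 20.5] turned 57.1
190 [0.5243, -0.1739] [ 39.7 -18.1] [19.2 20.1] turned 57.8
-14 pred crop [316. 193.]
-17.8 pred crop [324. 195.]
-22 pred crop [331. 198.]
```

Marks now line up in the top view (yoke mark (310,110), screw mark (327,185) in the crop): screw at about −17.7°, yoke at −17.8°, within about 1.5°. I'll centre the key in its play, ease the preload and let go.

```bash
python3 -m jog '[[0.012,0,-0.001,0,0.05],[0.012,0,0,0,0.05],[0.012,0,0,0,0]]'
python3 - <<'E'
from h import *
show()
E
python3 -m jog '[[0.025,0,0,0,0],[0.035,0,0,0,0],[0.045,0,0,0,0],[0.05,0,0,0,0],[0.05,0,0,0,0]]'
python3 - <<'E'
from h import *
show()
cv2.imwrite("pics/side12.png",cv2.resize(optics.snapshot("side")[50:160,260:370],None,fx=5,fy=5))
E
```

```text
clock: 15.0
ee_pos: [0.5244, -0.1745, 0.2241]
orientation: [-0.552, 0.443, -0.439, 0.554]
contact_force: [-0.1, 0.6, 4.0]
gripper_width: 0.183
t 15.0 p [ 0.5244 -0.1745  0.2241] xang -77.13 tooly [-0.0016  0.006  -1.    ] F [-0.1  0.6  4. ] M [-0.34  0.24  0.  ] w 15.6 j6 deg 51.6
clock: 15.5
ee_pos: [0.5238, -0.1737, 0.2225]
orientation: [-0.552, 0.443, -0.437, 0.555]
contact_force: [-0.1, 0.2, -0.2]
gripper_width: 0.584
t 15.5 p [ 0.5238 -0.1737  0.2225] xang -77.06 tooly [-0.0041  0.0085 -1.    ] F [-0.1  0.2 -0.2] M [-0.05  0.05  0.04] w 49.8 j6 deg 51.6
```

View pics/side12.png

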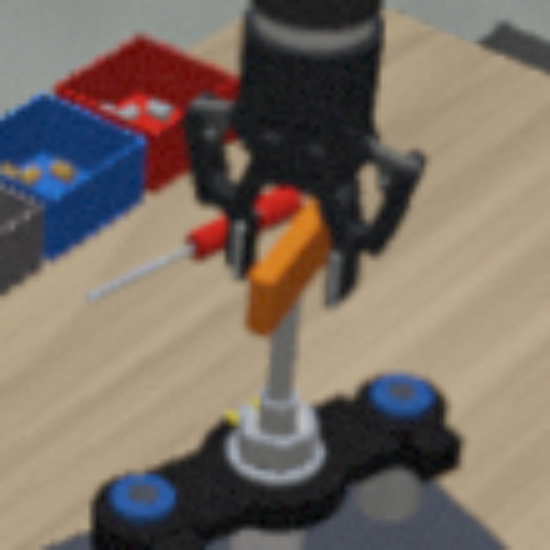

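Released: the key stands upright in the screw and the fingers are clear on both sides. Retreating straight up, then away.

```bash
python3 -m jog '[[0.05,0,-0.015,0,0],[0.05,0,-0.02,0,0],[0.05,0,-0.025,0,0],[0.05,0,-0.03,0,0],[0.05,0,-0.02,0,0]]'
python3 -m jog '[[0.05,0,0,-0.03,0],[0.05,0,0,-0.04,0],[0.05,0,0,-0.04,0],[0.05,0,0,-0.03,0],[0.05,0,0,0,0]]'
python3 pic.py 13; python3 cmp.py pics/top13_f.png
python3 - <<'E'
import cv2,numpy as np
b=cv2.imread("pics/top13_f.png"); s=cv2.imread("pics/side13_f.png")
cv2.imwrite("pics/t13.png",cv2.resize(b[143:203,385:455],None,fx=10,fy=10,interpolation=cv2.INTER_CUBIC)[:, :700])
E
```

```text
clock: 16.05
ee_pos: [0.5245, -0.1748, 0.335]
orientation: [-0.552, 0.442, -0.438, 0.555]
contact_force: [0.2, 1.1, 0.3]
gripper_width: 0.588
clock: 16.55
ee_pos: [0.3853, -0.2064, 0.3341]
orientation: [-0.551, 0.444, -0.439, 0.554]
contact_force: [0.3, -0.3, 0.0]
gripper_width: 0.587
t 16.55 p [ 0.3853 -0.2064  0.3341] xang -77.23 tooly [-0.0036  0.0069 -1.    ] F [ 0.3 -0.3  0. ] M [-0.04 -0.04  0.03] w 50.2 j6 deg 40.1
pred bottom [ 0.3848 -0.2055  0.2063]
best mod-60 shift of head (B at th looks like A at th+s): [(9.2, -1.5), (9.4, -2.0), (9.5, -1.0), (10.3, -2.5)]
```

View pics/t13.png

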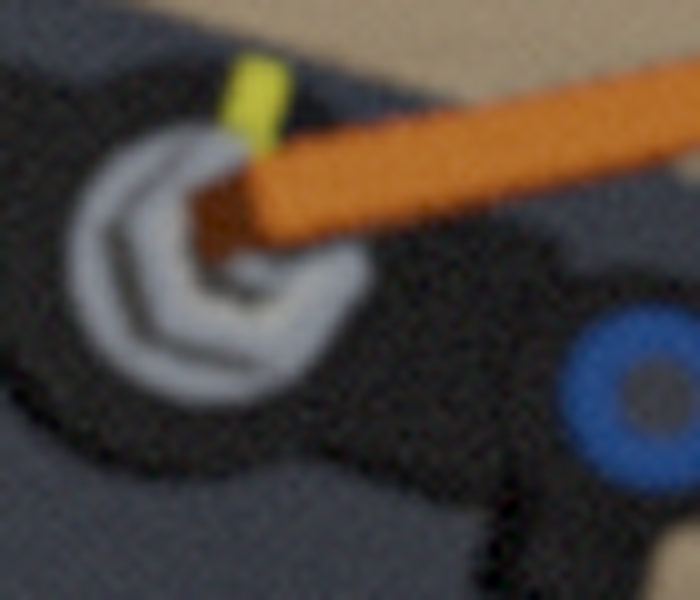

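View pics/side13.png

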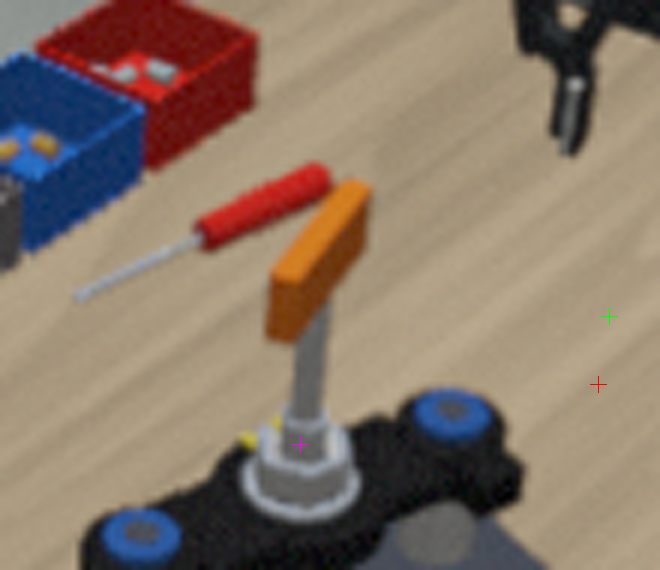

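View pics/side13_f.png

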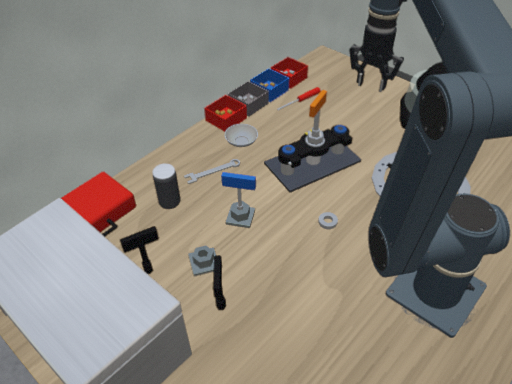

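After release the head hexagon is unchanged, and the key's shoulder sits at side crop (302,412), the same as when seated. The blue key is untouched at side (239,182). Handing in.

```bash
python3 -c "
from plant import workorder
print(workorder.close_job())"
```

```text
the job is handed in; nothing more can be done
None
```

I lifted the orange key from its stand and carried it round the blue one at height. I seated it in the screw until it bottomed: its lower end stopped at z≈0.096 m, the full 20 mm depth, with push force rising. Then I turned the screw about 60° clockwise, released the key and backed off at about 16.6 s of the 48 s.

**Alignment:** The readings put the screw mark between −16.3° and −18.5°. The yoke mark is at about −17.8°, so they agree to within about 1.5°. The readings did not agree exactly:
- **Top view of the marks:** about −17.7°, with the screw mark partly hidden by the grip.
- **Arm angle and key play:** −17.5°.
- **Head hexagon, matched to its starting look:** about −16.3°.

**After release:** The head had not moved, and the key stood upright at its seated height. In the pictures the blue key and the black look-alikes looked undisturbed. The grip hid the screw mark from above by then, so the final check used the head hexagon and the side view.

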